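# Snap the gear cover back onto the fondant sheeter

### The job

The gears of the fondant sheeter lie open: pick up the holed metal cover by its handle, fit its four holes over the four plastic studs on the machine and press it down, keeping it level, until all four studs have clicked through and it lies fully home. Press firmly but with feeling, as the studs break if forced, then let go and leave the other things on the bench where they are.

Things in the scene. Friction and masses are not known exactly. Their poses are not given: they have to be found in the camera images.
- cover: The loose gear cover: an aluminium plate 130 (its x) by 96 (its y) by 5 mm thick, 0.15 to 0.3 kg, a square 13 mm hole near each corner (centres x +-48, y +-32 mm), a black bow handle on its middle. Origin: middle of the plate's underside; z up through the handle. Starts flat on the 3 mm craft mat, handle up. Fits either way round (half a turn makes no difference).
- handle (a point): Middle of the cover's handle bar, 35 mm above the plate's underside, axes as the cover. The bar is 66 mm long along the plate's x, 14 mm wide in y; its underside is 28 and its top 42 mm above the plate's underside; feet at both ends.
- hole0 (a point): Centre of the cover's hole at its -x -y corner, level with the plate's underside.
- hole1 (a point): The same for the hole at +x -y.
- hole2 (a point): The same for the hole at +x +y.
- hole3 (a point): The same for the hole at -x +y.
- sheeter: The fixed fondant sheeter: a white open-topped drive housing 160 (x) by 120 (y) mm, rim 54 mm above the bench; in it a grey gear deck with two brass gears and four white snap studs; two aluminium rollers between end plates 78 mm high on its +x side, from x = 80 to 155 mm. Origin: middle of the housing's underside, on the bench; x points to the rollers.
- seat (a point): Point on the gear deck midway between the four studs, level with their shoulders, axes as the sheeter; studs at x +-48, y +-32 mm from it. At rest 56 to 66 mm above the bench: the deck rides on soft rubber mounts (1.5 N per mm, damped) and sinks straight down under a push, 2 to 11 mm more until firm stops, and rises again when let go.
- stud0 (a point): Centre of the shoulder of the stud at -x -y; all four alike: a shoulder 22 mm across on which the plate rests, above it an 11 mm round post 17 mm high, then a taper to 4 mm, 24 mm in all. On the post's outer side (away from the seat's middle, along x) a sprung sloping tongue stands 2.5 mm past the hole's edge and gives way inwards.
- stud1 (a point): The same for the stud at +x -y. Laid on loosely, the cover hangs with its underside 14 to 17 mm above the shoulders; home it lies on them, tongues sprung out over it. Pushing past one tongue takes 3 to 5 N, all four together 10 to 20 N, nearly to the very end, where it gives with a click. Pushing with over about 40 N breaks the studs.
- stud2 (a point): The same for the stud at +x +y.
- stud3 (a point): The same for the stud at -x +y.
- smoother: Bystander: a white plastic fondant smoother, 150 by 80 mm with a bow handle but no holes. Origin: middle of its underside.
- pin: Bystander: a cream rolling pin, 240 mm long, 32 mm thick, on the mat. Origin on its underside.
- cutter: Bystander: a steel ring cutter, 60 mm across, 25 mm high. Origin: middle of its underside.
- tin: Bystander: a steel shaker tin, 52 mm across, 80 mm high. Origin: middle of its underside.
- spatula: Bystander: a spatula lying along x on the bench, right of the sheeter.
- strip: Bystander: a wooden thickness strip, 260 by 25 by 6 mm. Origin: middle of its underside.
- cup: Bystander: a clear plastic cup, 70 mm across, 80 mm high. Origin: middle of its underside.
There are look-alikes about, which are no part of the job. What is shaped like the cover but brown or green is not meant.

How it is judged:
By the outcome, as a careful person would: the job done as asked, in the order asked, and still so for the second after the job is handed in, with the robot touching nothing.
It also fails if it takes over 40 s, if anything falls off the work surface, if the arm or the gripper's body presses on something with over 40 N, if the wrist force passes 120 N, or if a joint passes its speed limit or range.

### The arm

A 7-joint arm with a two-finger parallel gripper is mounted at the origin on the work surface. World frame = base frame: x ahead of the robot, y to its left, z up, the work surface at z = 0. Lengths are in m, angles in rad, forces in N, time in s.
With the tool pointing down it reaches from about 0.425 to 0.925 m from the base axis. Payload 6.8 kg.
Tool frame: the origin (TCP) lies at the very end of the fingers, on their centre line; the grasp point (between the pads) lies 19 mm behind it (bot.grasp_offset is the distance from the TCP to the grasp point, in m); z points along the fingers, y is the direction in which the jaws open and shut (so a half turn about z gives the same grasp; the last joint's range is limited). The gripper opens to 85 mm and grips with 20 to 120 N. Pads are 22 mm wide; open, the fingers measure 114 mm over their backs; the gripper's body (76 mm by 85 mm) begins 54 mm behind the grasp point. The pads swing forward as they close: fully open they stand 13 mm farther back than shut.
Start: joints at [-1.406, 0.477, 0.022, 1.555, -0.011, 1.109, -0.083], TCP at [0.182, 0.65, 0.231] pointing down, gripper open.
Joint ranges: [-2.96, 2.96], [-0.34, 2.1], [-1.41, 1.46], [0.24, 2.44], [-1.37, 4.51], [0.17, 1.92], [-2.96, 2.96]. Speed limits (rad/s): [2.39, 2.39, 3.14, 3.14, 3.14, 3.14, 3.14].

### API

Orientations are given as a unit quaternion [w, x, y, z].
In Python, from station import monitor, cams, bot, finder gives the robot as it stands.
- The arm moves only by the tool jog_arm, never from a script. Its argument "plan" is a list of rows, each an object of numbers: "x", "y", "z": the shift along the tool's x, y, z as a fraction of full scale; "wx", "wy", "wz": the turn, a rotation vector about the tool's x, y, z as a fraction of full scale. A call has 1 to 12 rows; each row is the pose to reach, as a shift and turn from the pose measured when the call began, along the tool's axes at that moment, turning the shorter way round; what a row does not reach only later rows make up. Full scale, the value 1, is 20 cm for a shift and 180 degrees for a turn. A row lasts 1/12 s, in which the tool goes at most 41.7 mm and 7.16 degrees, less where a joint would pass 70% of its speed; a pose out of reach is approached as far as the arm can. A call with a number of a shift or a turn outside -1 to 1 is refused whole. A call with a gripper value outside its range is refused whole. "hand" is the opening, from -1 (shut) to 1 (fully open), set as the call begins (left out, the last holds). The fingers move at their own pace and stop on an object; "grip_force" is the grip in N (left out, the last holds). Time passes only in rows, so rows that repeat a pose let the fingers close. It gives the time, the measured TCP pose, the force and the opening at its end, in the units of the state.
- monitor.get_obs(): the state, without advancing time (a new reading comes with each control period).
- cams.read_camera(name): name is "scene" or "top" or "wrist"; returns the picture (480x640x3 uint8, red, green, blue); there is no depth.
- cams.get_calibration(name): a dict with "fx", "fy", "cx", "cy" (pixels), "extrinsics" (4x4, takes a point from world to camera coordinates). Camera axes: x right, y down, z forward; pixel columns grow to the right and rows downward; lengths in m; the calibration is good to about 2 mm. A picture is of the moment at which its call begins: read the wrist's pose just before it. get_calibration takes no time and is no camera call; for the wrist camera it gives the pose at the moment of the call.
- bot.hand_in(): hands the job in, once; it reports no verdict.
Trained networks look in the newest picture that a camera, given by its name, has taken for a name from the list of things; names that differ only in an ending like _2 or _b are one class to them, and where a whole thing is asked for, a point or a joint stands for the part that bears it (a point fixed in the world has none). Each returns a list of dicts, best first, with "confidence" (0 to 1); they miss things now and then, are a little off and sometimes report something else, mostly with a low value. They report only what shows in the picture. A call takes as long as a camera call. They do not tell look-alikes from the thing itself.
- finder.find_in(camera, target): "bbox" ([left, top, width, height] in pixels, round what is visible of it).
- finder.place_of(camera, target): "location" ([column, row] in pixels: a listed point, or the origin of a listed thing).
The state is a dict: "t": time; "q": joint angles; "joint_vel": joint speeds; "joint_torque": joint torques, N m; "eef_pos": TCP position; "tool_rot": TCP orientation; "contact_force": force on the tool from outside, world axes, zero at the start; "torque": the same for the moment, N m; "gripper_width": opening from 0.0 (shut) to 1.0 (fully open).
Only numpy, scipy, OpenCV 4.12 (cv2) and the standard library are available. Lean on these libraries where they do the work, as an engineer would, in place of code of your own. Each camera call takes 0.05 s, during which the arm holds its last target. There are 200 camera calls.

## Working session

There is one attempt and no reset: what is moved stays moved. The work goes in short steps, Python scripts to look and compute and a tool call to move; the robot and the scene stay as the last step left them, time stands still between calls to the robot, and variables do not carry over. Pictures are saved under pics/ and viewed, about 8 in all and at most 12, crops included, and the job is handed in when it is done.

Besides the shell and the picture viewer there is one more tool, called after "Call:" by a JSON object that holds its "method" and its "body". jog_arm: Moves the arm, as the interface text tells. Shift numbers are shares of 20 cm and turn numbers shares of 180 degrees, none past 1 either way. Its arguments: {"type":"object","properties":{"plan":{"type":"array","items":{"type":"object","properties":{"x":{"type":"number","minimum":-1,"maximum":1},"y":{"type":"number","minimum":-1,"maximum":1},"z":{"type":"number","minimum":-1,"maximum":1},"wx":{"type":"number","minimum":-1,"maximum":1},"wy":{"type":"number","minimum":-1,"maximum":1},"wz":{"type":"number","minimum":-1,"maximum":1}}}},"hand":{"type":"number"},"grip_force":{"type":"number"}},"required":["plan"]}

```bash
mkdir -p pics; ls; cat > h.py <<'E'
import numpy as np, cv2
from station import monitor, cams, bot, finder
def snap(c,fn=None):
    im=cams.read_camera(c); 
    if fn: cv2.imwrite('pics/'+fn,im[:,:,::-1])
    return im
def ray(c,px,z):
    k=cams.get_calibration(c); E=np.array(k['extrinsics']); R,t=E[:3,:3],E[:3,3]
    d=R.T@np.array([(px[0]-k['cx'])/k['fx'],(px[1]-k['cy'])/k['fy'],1]); o=-R.T@t
    return o+d*(z-o[2])/d[2]
def proj(c,p):
    k=cams.get_calibration(c); E=np.array(k['extrinsics']); q=E[:3,:3]@p+E[:3,3]
    return np.array([k['fx']*q[0]/q[2]+k['cx'],k['fy']*q[1]/q[2]+k['cy']])
E
python3 - <<'E'
from h import *
a=snap('top','top0.png'); 
for n,z in [('cover',.005),('handle',.038),('hole0',.008),('hole1',.008),('hole2',.008),('hole3',.008),('seat',.06),('stud0',.06),('stud1',.06),('stud2',.06),('stud3',.06),('sheeter',0)]:
    for r in finder.place_of('top',n)[:3]: print(n,round(r['confidence'],2),np.round(r['location']),np.round(ray('top',r['location'],z),4))
snap('scene','scene0.png')
o=monitor.get_obs(); print(o['t'],o['eef_pos'],o['tool_rot'],o['contact_force'])
E
```

```text
pics
cover 0.88 [379. 300.] [ 0.2951 -0.1882  0.005 ]
cover 0.72 [193. 350.] [0.1645 0.3146 0.005 ]
handle 0.94 [257. 232.] [0.4821 0.1423 0.038 ]
handle 0.61 [383. 303.] [ 0.2848 -0.1961  0.038 ]
handle 0.6 [189. 354.] [0.1572 0.3175 0.038 ]
hole0 0.95 [242. 228.] [0.4988 0.1899 0.008 ]
hole0 0.92 [278. 243.] [0.4569 0.0885 0.008 ]
hole0 0.92 [187. 331.] [0.217 0.333 0.008]
hole1 0.95 [242. 228.] [0.4988 0.1899 0.008 ]
hole1 0.92 [278. 243.] [0.4569 0.0885 0.008 ]
hole1 0.92 [187. 331.] [0.217 0.333 0.008]
hole2 0.95 [242. 228.] [0.4988 0.1899 0.008 ]
hole2 0.92 [278. 243.] [0.4569 0.0885 0.008 ]
hole2 0.92 [187. 331.] [0.217 0.333 0.008]
hole3 0.95 [242. 228.] [0.4988 0.1899 0.008 ]
hole3 0.92 [278. 243.] [0.4569 0.0885 0.008 ]
hole3 0.92 [187. 331.] [0.217 0.333 0.008]
seat 0.64 [384. 222.] [ 0.5025 -0.2026  0.06  ]
seat 0.64 [392. 239.] [ 0.4541 -0.2228  0.06  ]
seat 0.22 [453. 281.] [ 0.3402 -0.3804  0.06  ]
stud0 0.69 [392. 238.] [ 0.456  -0.2242  0.06  ]
stud0 0.63 [377. 202.] [ 0.5573 -0.1863  0.06  ]
stud0 0.6 [367. 234.] [ 0.4691 -0.1565  0.06  ]
stud1 0.69 [392. 238.] [ 0.456  -0.2242  0.06  ]
stud1 0.63 [377. 202.] [ 0.5573 -0.1863  0.06  ]
stud1 0.6 [367. 234.] [ 0.4691 -0.1565  0.06  ]
stud2 0.69 [392. 238.] [ 0.456  -0.2242  0.06  ]
stud2 0.63 [377. 202.] [ 0.5573 -0.1863  0.06  ]
stud2 0.6 [367. 234.] [ 0.4691 -0.1565  0.06  ]
stud3 0.69 [392. 238.] [ 0.456  -0.2242  0.06  ]
stud3 0.63 [377. 202.] [ 0.5573 -0.1863  0.06  ]
stud3 0.6 [367. 234.] [ 0.4691 -0.1565  0.06  ]
sheeter 0.98 [381. 225.] [ 0.5065 -0.2017  0.    ]
0.7 [0.18184831 0.65006748 0.23132187] [-3.98923179e-06  1.35978258e-01  9.90711821e-01  2.75176696e-05] [ 0.97791698 -0.0716624  -0.14135025]
```

View pics/top0.png

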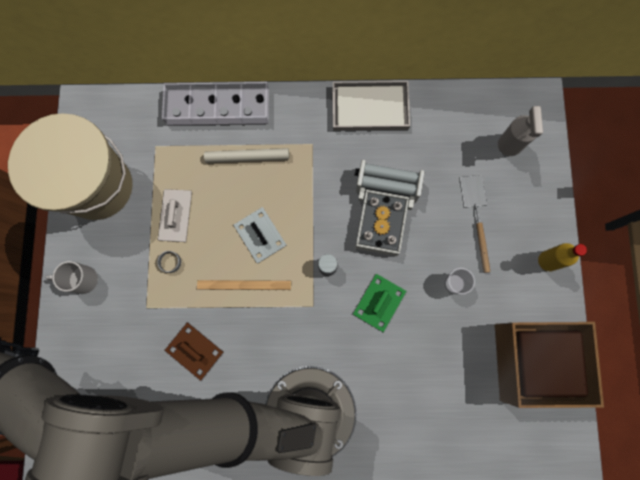

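View pics/scene0.png

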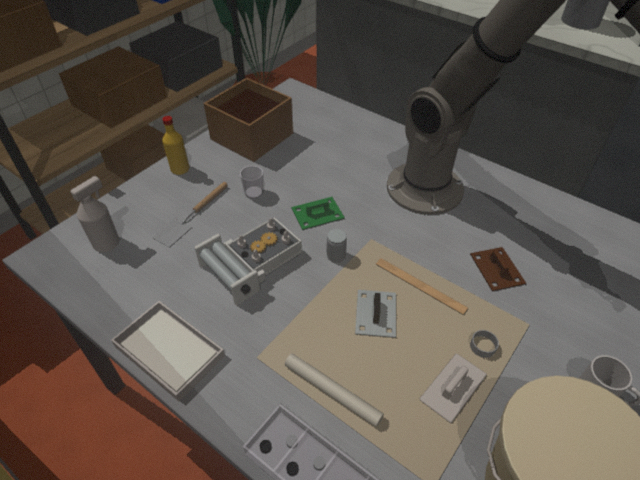

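The top view shows the aluminium cover on the mat at about (259,235), with its handle running (250,222)→(268,243). The sheeter is at (383,222), rollers upward. The green (380,302) and brown (194,351) plates are decoys, and the white smoother sits at (175,215).

```bash
python3 - <<'E'
from h import *
snap('top')
for n,z in [('hole0',.008),('stud0',.061)]:
    for r in finder.place_of('top',n): print(n,round(r['confidence'],2),np.round(r['location'],1),np.round(ray('top',r['location'],z),4))
E
```

```text
hole0 0.98 [256.8 253. ] [0.4287 0.1471 0.008 ]
hole0 0.97 [394.6 291.6] [ 0.3179 -0.232   0.008 ]
hole0 0.9 [200.3 374.7] [0.1014 0.2928 0.008 ]
hole0 0.81 [237.8 226.4] [0.505  0.2019 0.008 ]
hole0 0.81 [187.3 332.9] [0.2114 0.3323 0.008 ]
hole0 0.76 [173.3 348.3] [0.1708 0.3685 0.008 ]
hole0 0.74 [277.2 243.1] [0.4561 0.0905 0.008 ]
hole0 0.72 [215.9 354.7] [0.1531 0.2527 0.008 ]
hole0 0.71 [264.4 216.8] [0.5319 0.1273 0.008 ]
hole0 0.65 [378.9 275.9] [ 0.3614 -0.1904  0.008 ]
hole0 0.62 [361.9 309. ] [ 0.2715 -0.1417  0.008 ]
hole0 0.57 [380.6 322.9] [ 0.2338 -0.1914  0.008 ]
stud0 0.78 [375.8 202.5] [ 0.5557 -0.1827  0.061 ]
stud0 0.76 [371.6 236. ] [ 0.463  -0.1689  0.061 ]
stud0 0.59 [392.3 241.1] [ 0.4485 -0.2239  0.061 ]
```

Call:
{"method": "jog_arm", "body": {"plan": [{"x": -1, "y": -0.96, "wz": 0.33}, {"x": -1, "y": -0.96, "wz": 0.33}, {"x": -1, "y": -0.96, "wz": 0.33}, {"x": -1, "y": -0.96, "wz": 0.33}, {"x": -1, "y": -0.96, "wz": 0.33}, {"x": -1, "y": -0.96, "wz": 0.33}, {"x": -1, "y": -0.96, "wz": 0.33}, {"x": -1, "y": -0.96, "wz": 0.33}, {"x": -1, "y": -0.96, "wz": 0.33}], "hand": 1}}

```text
invalid input at $.plan[0]: expected keys x, y, z, wx, wy, wz
```

```bash
cat >> h.py <<'E'
from scipy.spatial.transform import Rotation as Ro
def pose():
    o=monitor.get_obs(); w,x,y,z=o['tool_rot']; return o,np.array(o['eef_pos']),Ro.from_quat([x,y,z,w])
def go(target,yaw):
    "fractions to reach TCP target, tool down, tool x at yaw deg"
    o,p,R=pose(); c,s=np.cos(np.radians(yaw)),np.sin(np.radians(yaw))
    T=Ro.from_matrix(np.array([[c,s,0],[s,-c,0],[0,0,-1]]))
    print('t',o['t'],'p',np.round(p,4),'yaw',np.degrees(np.arctan2(*R.as_matrix()[1::-1,0])),'F',np.round(o['contact_force'],1),'w',o['gripper_width'])
    print('shift',np.round(R.inv().apply(target-p)/.2,4),'turn',np.round((R.inv()*T).as_rotvec()/np.pi,4))
E
python3 -c "
from h import *
go(np.array([.48,.142,.25]),32); print(pose()[0]['q'])"
```

```text
t 0.85 p [0.1819 0.6501 0.2313] yaw 164.369140124356 F [ 0.5  0.4 -0. ] w 0.9961761971380263
shift [-2.1199 -2.0447 -0.0935] turn [ 0.     -0.      0.7354]
[-1.40610936  0.47700029  0.02243081  1.55539772 -0.01147323  1.10928218
 -0.08308646]
```

All keys are needed.

Call:
{"method": "jog_arm", "body": {"plan": [{"x": -1, "y": -0.96, "z": 0, "wx": 0, "wy": 0, "wz": 0.33}, {"x": -1, "y": -0.96, "z": 0, "wx": 0, "wy": 0, "wz": 0.33}, {"x": -1, "y": -0.96, "z": 0, "wx": 0, "wy": 0, "wz": 0.33}, {"x": -1, "y": -0.96, "z": 0, "wx": 0, "wy": 0, "wz": 0.33}, {"x": -1, "y": -0.96, "z": 0, "wx": 0, "wy": 0, "wz": 0.33}, {"x": -1, "y": -0.96, "z": 0, "wx": 0, "wy": 0, "wz": 0.33}, {"x": -1, "y": -0.96, "z": 0, "wx": 0, "wy": 0, "wz": 0.33}, {"x": -1, "y": -0.96, "z": 0, "wx": 0, "wy": 0, "wz": 0.33}, {"x": -1, "y": -0.96, "z": 0, "wx": 0, "wy": 0, "wz": 0.33}], "hand": 1}}

```text
t: 1.6
eef_pos: [0.3243, 0.4093, 0.2318]
tool_rot: [-0.0, 0.613, 0.79, 0.0]
contact_force: [-0.7, 1.3, -0.1]
gripper_width: 0.998
```

```bash
python3 -c "
from h import *
go(np.array([.48,.142,.25]),32); print(pose()[0]['q'])"
```

```text
t 1.6 p [0.3243 0.4093 0.2318] yaw 104.34368670618906 F [-0.7  1.3 -0.1] w 0.9978497350909142
shift [-1.4874  0.4232 -0.0914] turn [ 1.000e-04 -2.000e-04  4.019e-01]
[-1.26586074  0.22539301  0.28800477  1.9341684  -0.0758917   0.99161876
 -0.69286578]
```

Call:
{"method": "jog_arm", "body": {"plan": [{"x": -1, "y": 0.28, "z": -0.06, "wx": 0, "wy": 0, "wz": 0.4}, {"x": -1, "y": 0.28, "z": -0.06, "wx": 0, "wy": 0, "wz": 0.4}, {"x": -1, "y": 0.28, "z": -0.06, "wx": 0, "wy": 0, "wz": 0.4}, {"x": -1, "y": 0.28, "z": -0.06, "wx": 0, "wy": 0, "wz": 0.4}, {"x": -1, "y": 0.28, "z": -0.06, "wx": 0, "wy": 0, "wz": 0.4}, {"x": -1, "y": 0.28, "z": -0.06, "wx": 0, "wy": 0, "wz": 0.4}, {"x": -1, "y": 0.28, "z": -0.06, "wx": 0, "wy": 0, "wz": 0.4}, {"x": -1, "y": 0.28, "z": -0.06, "wx": 0, "wy": 0, "wz": 0.4}, {"x": -1, "y": 0.28, "z": -0.06, "wx": 0, "wy": 0, "wz": 0.4}, {"x": -1, "y": 0.28, "z": -0.06, "wx": 0, "wy": 0, "wz": 0.4}, {"x": -1, "y": 0.28, "z": -0.06, "wx": 0, "wy": 0, "wz": 0.4}], "hand": 1}}

```text
t: 2.52
eef_pos: [0.4281, 0.2293, 0.2439]
tool_rot: [-0.0, 0.961, 0.276, 0.0]
contact_force: [-1.0, 0.1, -0.1]
gripper_width: 0.995
```

```bash
python3 -c "
from h import *
go(np.array([.48,.142,.25]),32); print(pose()[0]['q']); k=cams.get_calibration('wrist');E=np.array(k['extrinsics']);print(k['fx'],-E[:3,:3].T@E[:3,3],E[:3,:3])"
```

```text
t 2.5167 p [0.4281 0.2293 0.2439] yaw 32.06950563863425 F [-1.   0.1 -0.1] w 0.9954459294047638
shift [-0.0121  0.5078 -0.0307] turn [-0.0001 -0.0003  0.0004]
[-1.13608055  0.1543806   0.58120461  2.01167683 -0.10083712  1.00190547
 -1.51706219]
341.78401031017256 [0.49698637 0.27229159 0.38607274] [[ 5.31524696e-01 -8.47042780e-01 -1.60005461e-04]
 [-8.03539229e-01 -5.04285684e-01  3.16260425e-01]
 [-2.67966798e-01 -1.67971655e-01 -9.48672398e-01]]
```

Call:
{"method": "jog_arm", "body": {"plan": [{"x": 0, "y": 0.5, "z": 0, "wx": 0, "wy": 0, "wz": 0}, {"x": 0, "y": 0.5, "z": 0, "wx": 0, "wy": 0, "wz": 0}, {"x": 0, "y": 0.5, "z": 0, "wx": 0, "wy": 0, "wz": 0}, {"x": 0, "y": 0.5, "z": 0, "wx": 0, "wy": 0, "wz": 0}, {"x": 0, "y": 0.5, "z": 0, "wx": 0, "wy": 0, "wz": 0}]}}

```text
t: 2.93
eef_pos: [0.4816, 0.1437, 0.244]
tool_rot: [-0.0, 0.961, 0.276, 0.001]
contact_force: [-0.4, 0.7, 0.2]
gripper_width: 0.998
```

```bash
python3 - <<'E'
from h import *
snap('wrist','w1.png')
for n,z in [('hole0',.008),('handle',.038),('cover',.003)]:
    for r in finder.place_of('wrist',n)[:5]: print(n,round(r['confidence'],2),np.round(r['location'],1),np.round(ray('wrist',r['location'],z),4))
go(np.array([.48,.142,.25]),32); print(pose()[0]['q'])
E
```

```text
hole0 0.94 [120.4 357.6] [0.1651 0.2548 0.008 ]
hole0 0.92 [ 82.6 293.4] [0.2291 0.3298 0.008 ]
hole0 0.9 [294.8 159.5] [0.5066 0.192  0.008 ]
hole0 0.9 [293.8 242.2] [0.425  0.1443 0.008 ]
hole0 0.88 [351.6 241.4] [0.4619 0.0877 0.008 ]
handle 0.87 [320.9 210.5] [0.4798 0.1422 0.038 ]
handle 0.62 [ 60.7 350.2] [0.1671 0.3144 0.038 ]
cover 0.92 [321.9 206.9] [0.477  0.1388 0.003 ]
cover 0.64 [ 82.9 335.6] [0.166  0.3101 0.003 ]
t 3.1333 p [0.4807 0.1459 0.2438] yaw 32.25707676094477 F [0.2 0.7 0. ] w 0.996100405710947
shift [-0.0132  0.0149 -0.0312] turn [-0.0003 -0.0003  0.0014]
[-0.9765718   0.19522128  0.64555659  1.9796512  -0.13962788  1.00905944
 -1.27336476]
```

View pics/w1.png

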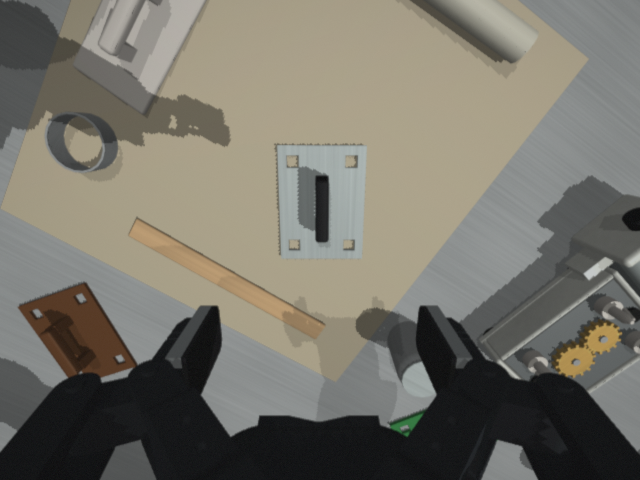

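The wrist view shows the cover squarely below: holes near (292,161), (351,160), (294,245), (349,244) and the handle at (321,208). I'll fit the hole corners and plan the descent.

```bash
python3 - <<'E'
from h import *
im=cv2.imread('pics/w1.png'); 
crop=im[140:265,270:372].astype(int)
plate=((crop[:,:,0]-crop[:,:,2])>-8).astype(np.uint8)
n,l,s,c=cv2.connectedComponentsWithStats(1-plate,connectivity=4)
H=[]
for i in range(1,n):
    if 40<s[i,4]<260 and min(s[i,2:4])>5: H.append(c[i]+[270,140]); print(s[i],c[i]+[270,140])
P=np.array([ray('wrist',h,.008)[:2] for h in H]); print(P, P.mean(0))
E
```

```text
[ 17  15  11  13 131] [291.91603053 160.63358779]
[ 75  15  12  13 141] [350.42553191 160.78014184]
[ 19 100  11  10  99] [293.97979798 244.09090909]
[ 73 100  11   9  99] [348. 244.]
[[0.50374535 0.19434172]
 [0.53744567 0.14074209]
 [0.42297366 0.14319975]
 [0.45686429 0.08982052]] [0.48025724 0.14202602]
```

Call:
{"method": "jog_arm", "body": {"plan": [{"x": -0.012, "y": 0.015, "z": 0.9, "wx": 0, "wy": 0, "wz": 0}, {"x": -0.012, "y": 0.015, "z": 0.9, "wx": 0, "wy": 0, "wz": 0}, {"x": -0.012, "y": 0.015, "z": 0.9, "wx": 0, "wy": 0, "wz": 0}, {"x": -0.012, "y": 0.015, "z": 0.9, "wx": 0, "wy": 0, "wz": 0}, {"x": -0.012, "y": 0.015, "z": 0.9, "wx": 0, "wy": 0, "wz": 0}, {"x": -0.012, "y": 0.015, "z": 0.9, "wx": 0, "wy": 0, "wz": 0}, {"x": -0.012, "y": 0.015, "z": 0.9, "wx": 0, "wy": 0, "wz": 0}]}}

```text
t: 3.72
eef_pos: [0.4798, 0.1428, 0.0635]
tool_rot: [-0.0, 0.96, 0.279, -0.0]
contact_force: [0.3, 0.1, 0.9]
gripper_width: 0.996
```

```bash
python3 - <<'E'
from h import *
go(np.array([.4803,.142,.018]),32.3); print(pose()[0]['q'])
E
```

```text
t 3.7167 p [0.4798 0.1428 0.0635] yaw 32.34194608502143 F [0.3 0.1 0.9] w 0.995892995164147
shift [0.     0.0051 0.2274] turn [-0.0003  0.0002  0.0002]
[-0.81659655  0.481301    0.5048696   2.12746756 -0.39507418  0.6237906
 -1.0408486 ]
```

Call:
{"method": "jog_arm", "body": {"plan": [{"x": 0, "y": 0.005, "z": 0.228, "wx": 0, "wy": 0, "wz": 0}, {"x": 0, "y": 0.005, "z": 0.228, "wx": 0, "wy": 0, "wz": 0}, {"x": 0, "y": 0.005, "z": 0.228, "wx": 0, "wy": 0, "wz": 0}, {"x": 0, "y": 0.005, "z": 0.228, "wx": 0, "wy": 0, "wz": 0}]}}

```text
t: 4.05
eef_pos: [0.4811, 0.1425, 0.0195]
tool_rot: [-0.001, 0.96, 0.279, 0.0]
contact_force: [-0.6, -0.9, -0.6]
gripper_width: 1.0
```

Call:
{"method": "jog_arm", "body": {"plan": [{"x": 0, "y": 0, "z": 0, "wx": 0, "wy": 0, "wz": 0}, {"x": 0, "y": 0, "z": 0, "wx": 0, "wy": 0, "wz": 0}, {"x": 0, "y": 0, "z": 0, "wx": 0, "wy": 0, "wz": 0}, {"x": 0, "y": 0, "z": 0, "wx": 0, "wy": 0, "wz": 0}, {"x": 0, "y": 0, "z": 0, "wx": 0, "wy": 0, "wz": 0}, {"x": 0, "y": 0, "z": 0, "wx": 0, "wy": 0, "wz": 0}, {"x": 0, "y": 0, "z": 0, "wx": 0, "wy": 0, "wz": 0}, {"x": 0, "y": 0, "z": 0, "wx": 0, "wy": 0, "wz": 0}], "hand": -1, "grip_force": 100}}

```text
t: 4.72
eef_pos: [0.4815, 0.1424, 0.0201]
tool_rot: [-0.001, 0.96, 0.278, 0.001]
contact_force: [-2.6, -0.6, 9.1]
gripper_width: 0.139
```

Call:
{"method": "jog_arm", "body": {"plan": [{"x": 0, "y": 0, "z": -0.1, "wx": 0, "wy": 0, "wz": 0}, {"x": 0, "y": 0, "z": -0.25, "wx": 0, "wy": 0, "wz": 0}, {"x": 0, "y": 0, "z": -0.4, "wx": 0, "wy": 0, "wz": 0}, {"x": 0, "y": 0, "z": -0.6, "wx": 0, "wy": 0, "wz": 0}, {"x": 0, "y": 0, "z": -0.8, "wx": 0, "wy": 0, "wz": 0}, {"x": 0, "y": 0, "z": -0.9, "wx": 0, "wy": 0, "wz": 0}, {"x": 0, "y": 0, "z": -0.9, "wx": 0, "wy": 0, "wz": 0}, {"x": 0, "y": 0, "z": -0.9, "wx": 0, "wy": 0, "wz": 0}]}}

```text
t: 5.38
eef_pos: [0.4815, 0.1424, 0.2007]
tool_rot: [-0.001, 0.96, 0.279, 0.001]
contact_force: [-0.4, 0.0, -2.3]
gripper_width: 0.146
```

```bash
python3 - <<'E'
from h import *
snap('wrist','w2.png')
for n,z in [('stud0',.061),('seat',.061)]:
    for r in finder.place_of('wrist',n)[:6]: print(n,round(r['confidence'],2),np.round(r['location'],1),np.round(ray('wrist',r['location'],z),4))
o,p,R=pose()
for r in finder.place_of('wrist','hole0')[:6]: 
    w=ray('wrist',r['location'],p[2]+.019-.035); print('hole',round(r['confidence'],2),np.round(r['location'],1),np.round(R.inv().apply(w-p)*1000,1))
go(np.array([.502,-.203,.2]),-11); print(pose()[0]['q'])
E
```

```text
stud0 0.56 [563.5 393.4] [ 0.4641 -0.1631  0.061 ]
stud0 0.55 [600.4 428.2] [ 0.4521 -0.2293  0.061 ]
seat 0.9 [623.5 384.2] [ 0.5045 -0.2057  0.061 ]
seat 0.71 [119.9   7.8] [0.54   0.3448 0.061 ]
seat 0.19 [573.7 344.9] [ 0.511  -0.1293  0.061 ]
hole 0.84 [250.4 203.6] [ 46.4 -31.7  16. ]
hole 0.77 [  7.6 327.7] [ -21.2 -165.7   16.3]
hole 0.76 [ 56.9 311.5] [ -11.3 -136.9   16.2]
hole 0.75 [100.5 379. ] [ -54.7 -122.8   16.3]
hole 0.68 [ 55.1 395.9] [ -66.6 -151.4   16.3]
hole 0.64 [384.1 204.1] [46.3 31.3 15.9]
t 5.5833 p [0.4801 0.1416 0.1985] yaw 32.33949282955226 F [-0.2 -0.3 -2. ] w 0.14415779052425673
shift [-0.8294  1.5143 -0.008 ] turn [-2.000e-04  7.000e-04  2.408e-01]
[-0.96369618  0.26192995  0.65732151  2.03206474 -0.20234617  0.91248575
 -1.20426366]
```

View pics/w2.png

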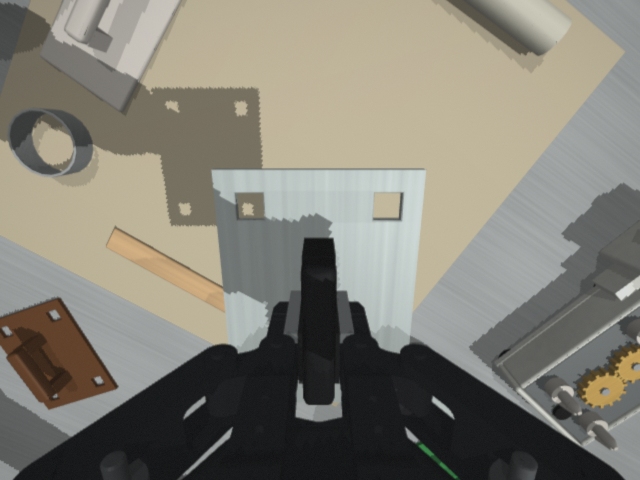

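The cover is held level and centred: front holes at about (250,206) and (388,206), handle at column 319. Next I'll hover beside the sheeter at its angle to measure the studs.

Call:
{"method": "jog_arm", "body": {"plan": [{"x": -0.1, "y": 0.15, "z": 0, "wx": 0, "wy": 0, "wz": 0.03}, {"x": -0.15, "y": 0.3, "z": 0, "wx": 0, "wy": 0, "wz": 0.065}, {"x": -0.2, "y": 0.45, "z": 0, "wx": 0, "wy": 0, "wz": 0.1}, {"x": -0.25, "y": 0.6, "z": 0, "wx": 0, "wy": 0, "wz": 0.135}, {"x": -0.3, "y": 0.75, "z": 0, "wx": 0, "wy": 0, "wz": 0.17}, {"x": -0.32, "y": 0.9, "z": 0, "wx": 0, "wy": 0, "wz": 0.205}, {"x": -0.345, "y": 1, "z": 0, "wx": 0, "wy": 0, "wz": 0.24}, {"x": -0.345, "y": 1, "z": 0, "wx": 0, "wy": 0, "wz": 0.24}, {"x": -0.345, "y": 1, "z": 0, "wx": 0, "wy": 0, "wz": 0.24}, {"x": -0.345, "y": 1, "z": 0, "wx": 0, "wy": 0, "wz": 0.24}, {"x": -0.345, "y": 1, "z": 0, "wx": 0, "wy": 0, "wz": 0.24}]}}

```text
t: 6.5
eef_pos: [0.5283, -0.063, 0.1976]
tool_rot: [-0.0, 0.996, -0.093, -0.002]
contact_force: [0.4, 0.0, -1.9]
gripper_width: 0.142
```

```bash
python3 - <<'E'
from h import *
snap('wrist','w3.png')
for n,z in [('stud0',.061),('seat',.061)]:
    for r in finder.place_of('wrist',n)[:6]: print(n,round(r['confidence'],2),np.round(r['location'],1),np.round(ray('wrist',r['location'],z),4))
go(np.array([.502,-.203,.14]),-11); print(pose()[0]['q'])
E
```

```text
stud0 0.91 [453.9 165.5] [ 0.558  -0.1796  0.061 ]
stud0 0.72 [442.4 275.9] [ 0.4624 -0.1636  0.061 ]
stud0 0.64 [513.  275.2] [ 0.4514 -0.2256  0.061 ]
seat 0.88 [485.8 224.5] [ 0.5035 -0.2035  0.061 ]
seat 0.21 [457.1 165.3] [ 0.5578 -0.1824  0.061 ]
t 6.65 p [ 0.5286 -0.0632  0.1981] yaw -10.734255184555547 F [ 0.6 -0.5 -1.3] w 0.1418544773548295
shift [3.000e-04 7.117e-01 2.906e-01] turn [-0.      0.0009  0.0015]
[-0.68220764  0.37698737  0.86744455  1.97019561 -0.35168233  0.95364864
 -1.39896799]
```

View pics/w3.png

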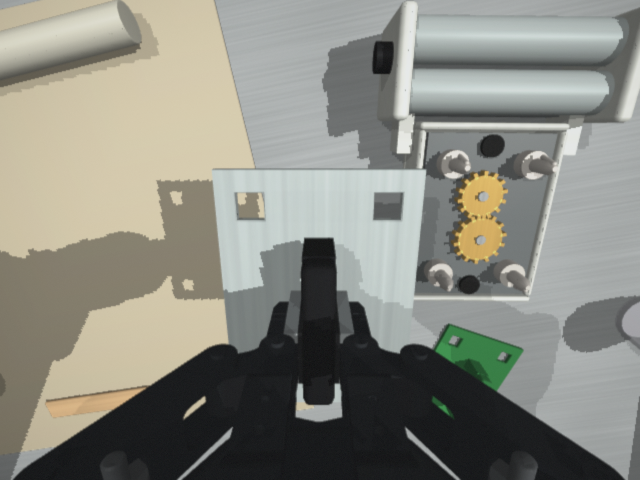

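The view shows the four stud shoulders near (453,164), (533,164), (439,275), (511,275), and the sheeter nearly parallel to the tool. I'll zoom in for precise pixels.

```bash
python3 - <<'E'
import cv2,numpy as np
im=cv2.imread('pics/w3.png'); a=im[140:190,425:565]; b=im[250:300,415:555]
o=cv2.resize(np.vstack([a,b]),None,fx=5,fy=5,interpolation=cv2.INTER_CUBIC)
for i in range(0,140,10): cv2.line(o,(i*5,0),(i*5,4),(0,0,255),1)
cv2.imwrite('pics/w3z.png',o)
E
```

```text
(no output)
```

View pics/w3z.png

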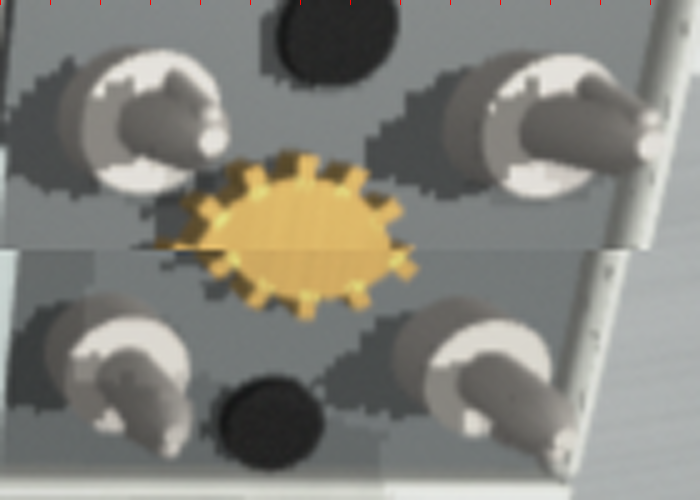

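```bash
python3 - <<'E'
from h import *
from scipy.optimize import least_squares
S=np.array([[455.2,164.4],[535.4,165.4],[440.4,275.8],[512.6,275.8]])-.4
T=np.array([[467.6,168.4],[555,169],[448.6,289],[527,292]])-.4
off=np.array([[48,32],[48,-32],[-48,32],[-48,-32]])/1000
def mod(v,h):
    c,s=np.cos(v[3]),np.sin(v[3])
    return np.array([proj('wrist',np.array([v[0]+c*a-s*b,v[1]+s*a+c*b,v[2]+h])) for a,b in off])
f=lambda v:np.r_[(mod(v,0)-S).ravel(),.5*(mod(v,.024)-T).ravel()]
r=least_squares(f,[.503,-.203,.061,-.2],x_scale=[.01,.01,.01,.1]); v=r.x
print('seat',np.round(v[:3],4),'yaw',np.degrees(v[3])); print(np.round(r.fun,1))
# cover in hand: hole outline centres on the plate's top face
o,p,R=pose(); Hh=np.array([[250.,206],[388.2,206]])
def cm(u):
    return np.array([proj('wrist',p+R.apply([u[0]+.048*np.cos(u[2])-b*np.sin(u[2]),u[1]+.048*np.sin(u[2])+b*np.cos(u[2]),.019-.035+.005+.0+.0-.0+u[3]+.0*0])) for b in (-.032,.032)])
# tool z is down: plate top lies (35-5)-19=11 mm beyond the TCP
def cm(u): return np.array([proj('wrist',p+R.apply([u[0]+.048*np.cos(u[2])-b*np.sin(u[2]),u[1]+.048*np.sin(u[2])+b*np.cos(u[2]),u[3]])) for b in (-.032,.032)])
c=least_squares(lambda u:(cm(u)-Hh).ravel(),[0,0,0,.011]); u=c.x; print('cover in tool',np.round(u*[1e3,1e3,57.3,1e3],2),c.fun)
E
```

```text
seat [ 0.5064 -0.2008  0.0652] yaw -11.294019468362755
[-0.3  0.3  0.3  0.1 -0.6 -0.  -0.2  0.7 -0.1 -0.   0.3  0.1  0.6 -0.4
  0.6 -1.6]
cover in tool [-1.9   0.67 -0.03 12.97] [-2.84217094e-13 -4.83169060e-13 -3.97903932e-13 -7.10542736e-13]
```

```bash
python3 -c "
from h import *
go(np.array([.508,-.2006,.117]),-11.3)"
```

```text
t 6.65 p [ 0.5286 -0.0632  0.1981] yaw -10.734255184555547 F [ 0.6 -0.5 -1.3] w 0.1418544773548295
shift [0.0279 0.6944 0.4055] turn [-0.      0.0009  0.0031]
```

Call:
{"method": "jog_arm", "body": {"plan": [{"x": 0.01, "y": 0.2, "z": 0, "wx": 0, "wy": 0.001, "wz": 0.003}, {"x": 0.02, "y": 0.4, "z": 0.05, "wx": 0, "wy": 0.001, "wz": 0.003}, {"x": 0.028, "y": 0.55, "z": 0.1, "wx": 0, "wy": 0.001, "wz": 0.003}, {"x": 0.028, "y": 0.65, "z": 0.2, "wx": 0, "wy": 0.001, "wz": 0.003}, {"x": 0.028, "y": 0.694, "z": 0.3, "wx": 0, "wy": 0.001, "wz": 0.003}, {"x": 0.028, "y": 0.694, "z": 0.37, "wx": 0, "wy": 0.001, "wz": 0.003}, {"x": 0.028, "y": 0.694, "z": 0.406, "wx": 0, "wy": 0.001, "wz": 0.003}, {"x": 0.028, "y": 0.694, "z": 0.406, "wx": 0, "wy": 0.001, "wz": 0.003}, {"x": 0.028, "y": 0.694, "z": 0.406, "wx": 0, "wy": 0.001, "wz": 0.003}, {"x": 0.028, "y": 0.694, "z": 0.406, "wx": 0, "wy": 0.001, "wz": 0.003}]}}

```text
t: 7.48
eef_pos: [0.509, -0.2001, 0.1178]
tool_rot: [-0.0, 0.995, -0.098, 0.001]
contact_force: [-0.1, -0.5, -0.7]
gripper_width: 0.146
```

```bash
python3 - <<'E'
from h import *
im=snap('wrist'); 
o=cv2.resize(im[150:300,200:440,::-1],None,fx=3.3,fy=3.3,interpolation=cv2.INTER_CUBIC)
c,s=np.cos(np.radians(-11.3)),np.sin(np.radians(-11.3))
for b in (32,-32):
    a=48; q=np.array([.5064+(c*a-s*b)/1000,-.2008+(s*a+c*b)/1000,.0652+.024]); print('pred tip',proj('wrist',q))
cv2.imwrite('pics/w4.png',o)
go(np.array([.508,-.2006,.106]),-11.3); print(pose()[0]['q'])
E
```

```text
pred tip [257.16836503 200.00371546]
pred tip [383.27227451 200.30377752]
t 7.5333 p [ 0.509  -0.2001  0.1179] yaw -11.200061470687956 F [ 0.5  0.6 -1.8] w 0.14503902563484794
shift [-0.0045  0.0033  0.0594] turn [-0.0001 -0.0007  0.0006]
[-0.32407206  0.51519278  0.76903707  2.00388695 -0.49255429  0.81236348
 -1.03755207]
```

View pics/w4.png

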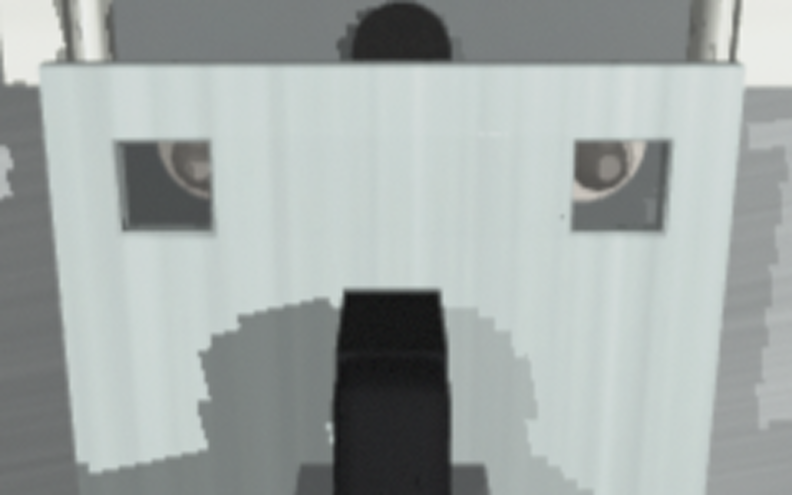

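Both front stud tips show through the front holes, at (260.6,201.5) and (384.2,200.9). The hole centres are at (249.7,206.4) and (387.9,206.4), so I'll work out the offset.

```bash
python3 - <<'E'
from h import *
o,p,R=pose()
def fit(px,z0):
    f=lambda u:np.array([proj('wrist',p+R.apply([u[0]-b*np.sin(u[3]),u[1]+b*np.cos(u[3]),u[2]])) for b in (-.032,.032)]).ravel()-np.ravel(px)
    return least_squares(f,[.048,0,z0,0]).x
from scipy.optimize import least_squares
px=np.array([[260.6,201.5],[384.2,200.9]])
def show(n,u): print(n,'x,y,z mm',np.round(u[:3]*1e3,2),'yaw',np.round(np.degrees(u[3]),2))
show('tips free',fit(px,.03)); show('holes free',fit([[249.7,206.4],[387.9,206.4]],.012))
for z in (.0872,.0892,.0852):
    q=[R.inv().apply(ray('wrist',k,z)-p)*1e3 for k in px]; print(z,np.round(q,2))
for z in (.0121,.013): print('hole',z,[np.round(R.inv().apply(ray('wrist',k,p[2]-z)-p)*1e3,2) for k in ([249.7,206.4],[387.9,206.4])])
E
```

```text
tips free x,y,z mm [44.3   2.39 32.06] yaw -0.32
holes free x,y,z mm [45.94  0.5  12.9 ] yaw -0.03
0.0872 [[ 44.4  -29.39  30.78]
 [ 44.76  34.14  30.76]]
0.0892 [[ 44.83 -29.05  28.78]
 [ 45.18  33.74  28.76]]
0.0852 [[ 43.97 -29.73  32.78]
 [ 44.33  34.53  32.76]]
hole 0.0121 [array([ 46.08, -31.35,  12.21]), array([46.12, 32.36, 12.19])]
hole 0.013 [array([ 45.87, -31.54,  13.11]), array([45.92, 32.54, 13.09])]
```

Call:
{"method": "jog_arm", "body": {"plan": [{"x": -0.007, "y": 0.008, "z": 0, "wx": 0, "wy": 0, "wz": -0.001}, {"x": -0.007, "y": 0.008, "z": 0, "wx": 0, "wy": 0, "wz": -0.001}, {"x": -0.007, "y": 0.008, "z": 0.03, "wx": 0, "wy": 0, "wz": -0.001}, {"x": -0.007, "y": 0.008, "z": 0.06, "wx": 0, "wy": 0, "wz": -0.001}, {"x": -0.007, "y": 0.008, "z": 0.08, "wx": 0, "wy": 0, "wz": -0.001}, {"x": -0.007, "y": 0.008, "z": 0.09, "wx": 0, "wy": 0, "wz": -0.001}, {"x": -0.007, "y": 0.008, "z": 0.09, "wx": 0, "wy": 0, "wz": -0.001}, {"x": -0.007, "y": 0.008, "z": 0.09, "wx": 0, "wy": 0, "wz": -0.001}]}}

```text
t: 8.2
eef_pos: [0.5072, -0.2015, 0.0997]
tool_rot: [0.0, 0.995, -0.096, 0.001]
contact_force: [-0.3, -0.2, -1.4]
gripper_width: 0.138
```

```bash
python3 - <<'E'
from h import *
im=snap('wrist'); 
cv2.imwrite('pics/w5.png',cv2.resize(im[150:300,200:440,::-1],None,fx=3.3,fy=3.3,interpolation=cv2.INTER_CUBIC))
go(np.array([.508,-.2006,.095]),-11.3)
E
```

```text
t 8.25 p [ 0.5073 -0.2015  0.0998] yaw -11.025993466089421 F [ 0.4  0.7 -0.9] w 0.14448615668558495
shift [ 0.0027 -0.0052  0.0241] turn [-0.0001 -0.0006  0.0015]
```

View pics/w5.png

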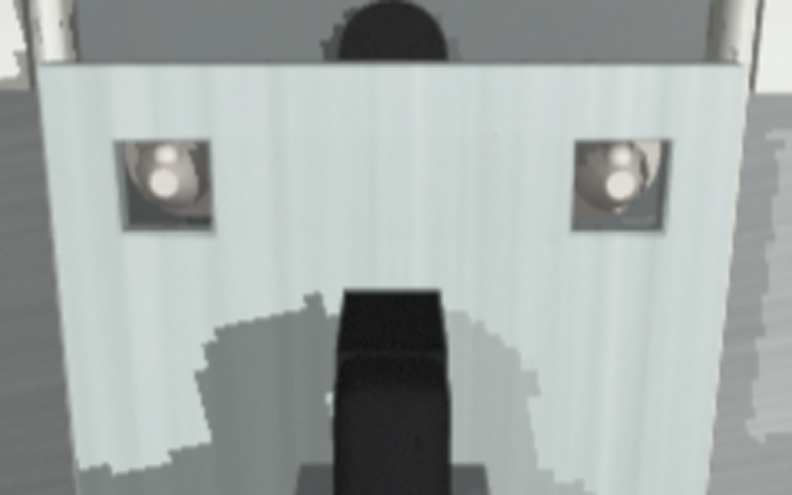

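The tips at (163,183) and (620,185) now sit in the middle of the holes (164,186) and (620,186). Descending gently.

Call:
{"method": "jog_arm", "body": {"plan": [{"x": 0, "y": 0, "z": 0.01, "wx": 0, "wy": 0, "wz": 0}, {"x": 0, "y": 0, "z": 0.02, "wx": 0, "wy": 0, "wz": 0}, {"x": 0, "y": 0, "z": 0.03, "wx": 0, "wy": 0, "wz": 0}, {"x": 0, "y": 0, "z": 0.03, "wx": 0, "wy": 0, "wz": 0}, {"x": 0, "y": 0, "z": 0.03, "wx": 0, "wy": 0, "wz": 0}]}}

```text
t: 8.67
eef_pos: [0.5076, -0.2017, 0.0939]
tool_rot: [0.0, 0.995, -0.096, 0.001]
contact_force: [1.3, -0.2, -0.3]
gripper_width: 0.141
```

Call:
{"method": "jog_arm", "body": {"plan": [{"x": 0, "y": 0, "z": 0.01, "wx": 0, "wy": 0, "wz": 0}, {"x": 0, "y": 0, "z": 0.02, "wx": 0, "wy": 0, "wz": 0}, {"x": 0, "y": 0, "z": 0.02, "wx": 0, "wy": 0, "wz": 0}, {"x": 0, "y": 0, "z": 0.02, "wx": 0, "wy": 0, "wz": 0}]}}

```text
t: 9.0
eef_pos: [0.5078, -0.2018, 0.0901]
tool_rot: [0.0, 0.995, -0.096, 0.001]
contact_force: [0.0, -0.5, 3.3]
gripper_width: 0.144
```

Call:
{"method": "jog_arm", "body": {"plan": [{"x": 0, "y": 0, "z": 0.01, "wx": 0, "wy": 0, "wz": 0}, {"x": 0, "y": 0, "z": 0.02, "wx": 0, "wy": 0, "wz": 0}, {"x": 0, "y": 0, "z": 0.02, "wx": 0, "wy": 0, "wz": 0}, {"x": 0, "y": 0, "z": 0.02, "wx": 0, "wy": 0, "wz": 0}]}}

```text
t: 9.33
eef_pos: [0.508, -0.202, 0.0865]
tool_rot: [0.0, 0.995, -0.096, 0.002]
contact_force: [-0.4, 0.5, 6.4]
gripper_width: 0.143
```

Call:
{"method": "jog_arm", "body": {"plan": [{"x": 0, "y": 0, "z": 0.01, "wx": 0, "wy": 0, "wz": 0}, {"x": 0, "y": 0, "z": 0.02, "wx": 0, "wy": 0, "wz": 0}, {"x": 0, "y": 0, "z": 0.02, "wx": 0, "wy": 0, "wz": 0}, {"x": 0, "y": 0, "z": 0.02, "wx": 0, "wy": 0, "wz": 0}]}}

```text
t: 9.67
eef_pos: [0.5082, -0.2023, 0.0831]
tool_rot: [-0.0, 0.995, -0.096, 0.002]
contact_force: [-2.0, 0.7, 9.6]
gripper_width: 0.145
```

Call:
{"method": "jog_arm", "body": {"plan": [{"x": -0.003, "y": -0.003, "z": 0.01, "wx": 0, "wy": 0, "wz": 0}, {"x": -0.003, "y": -0.003, "z": 0.02, "wx": 0, "wy": 0, "wz": 0}, {"x": -0.003, "y": -0.003, "z": 0.02, "wx": 0, "wy": 0, "wz": 0}, {"x": -0.003, "y": -0.003, "z": 0.02, "wx": 0, "wy": 0, "wz": 0}]}}

```text
t: 10.0
eef_pos: [0.5082, -0.2022, 0.0798]
tool_rot: [0.0, 0.995, -0.096, 0.003]
contact_force: [-1.3, 0.2, 10.5]
gripper_width: 0.141
```

```bash
python3 -c "
from h import *
go(np.array([.5073,-.2015,.079]),-11.1);print(pose()[0]['torque'])"
```

```text
t 10.0 p [ 0.5082 -0.2022  0.0798] yaw -11.069383918846668 F [-1.3  0.2 10.5] w 0.14123682765692194
shift [-0.0049 -0.0025  0.0042] turn [-0.0001 -0.0016  0.0002]
[ 0.05355503  0.49421284 -0.00594706]
```

Call:
{"method": "jog_arm", "body": {"plan": [{"x": -0.003, "y": -0.002, "z": 0.01, "wx": 0, "wy": -0.002, "wz": 0}, {"x": -0.003, "y": -0.002, "z": 0.02, "wx": 0, "wy": -0.002, "wz": 0}, {"x": -0.003, "y": -0.002, "z": 0.02, "wx": 0, "wy": -0.002, "wz": 0}, {"x": -0.003, "y": -0.002, "z": 0.02, "wx": 0, "wy": -0.002, "wz": 0}]}}

```text
t: 10.33
eef_pos: [0.5079, -0.2022, 0.0763]
tool_rot: [-0.0, 0.995, -0.097, -0.0]
contact_force: [-1.1, -1.1, 8.3]
gripper_width: 0.142
```

Call:
{"method": "jog_arm", "body": {"plan": [{"x": -0.003, "y": -0.002, "z": 0.01, "wx": 0, "wy": -0.001, "wz": 0}, {"x": -0.003, "y": -0.002, "z": 0.02, "wx": 0, "wy": -0.001, "wz": 0}, {"x": -0.003, "y": -0.002, "z": 0.02, "wx": 0, "wy": -0.001, "wz": 0}, {"x": -0.003, "y": -0.002, "z": 0.02, "wx": 0, "wy": -0.001, "wz": 0}]}}

```text
t: 10.67
eef_pos: [0.5069, -0.2019, 0.0728]
tool_rot: [-0.0, 0.995, -0.097, -0.002]
contact_force: [-4.0, 1.3, 10.3]
gripper_width: 0.146
```

```bash
python3 -c "
from h import *
go(np.array([.5073,-.2015,.072]),-11.1);print(pose()[0]['torque'])"
```

```text
t 10.6667 p [ 0.5069 -0.2019  0.0728] yaw -11.111179602650557 F [-4.   1.3 10.3] w 0.14628060877441457
shift [ 0.0014 -0.0025  0.0039] turn [-0.0001  0.0013 -0.0001]
[0.17262465 0.53138477 0.04220644]
```

Call:
{"method": "jog_arm", "body": {"plan": [{"x": 0.001, "y": -0.002, "z": 0.01, "wx": 0, "wy": 0.001, "wz": 0}, {"x": 0.001, "y": -0.002, "z": 0.015, "wx": 0, "wy": 0.001, "wz": 0}, {"x": 0.001, "y": -0.002, "z": 0.015, "wx": 0, "wy": 0.001, "wz": 0}, {"x": 0.001, "y": -0.002, "z": 0.015, "wx": 0, "wy": 0.001, "wz": 0}]}}

```text
t: 11.0
eef_pos: [0.507, -0.202, 0.0715]
tool_rot: [-0.001, 0.995, -0.097, -0.0]
contact_force: [-7.2, 3.5, 25.3]
gripper_width: 0.143
```

```bash
python3 - <<'E'
from h import *
im=snap('wrist'); 
cv2.imwrite('pics/w6.png',cv2.resize(im[150:300,200:440,::-1],None,fx=3.3,fy=3.3,interpolation=cv2.INTER_CUBIC))
go(np.array([.5073,-.2015,.068]),-11.1);print(pose()[0]['torque'])
E
```

```text
t 11.05 p [ 0.507  -0.202   0.0715] yaw -11.152261768706824 F [-7.4  3.6 24.8] w 0.1439215559860005
shift [ 0.0008 -0.0024  0.0177] turn [-0.0006  0.0001 -0.0003]
[0.72936408 1.4310617  0.02152386]
```

View pics/w6.png

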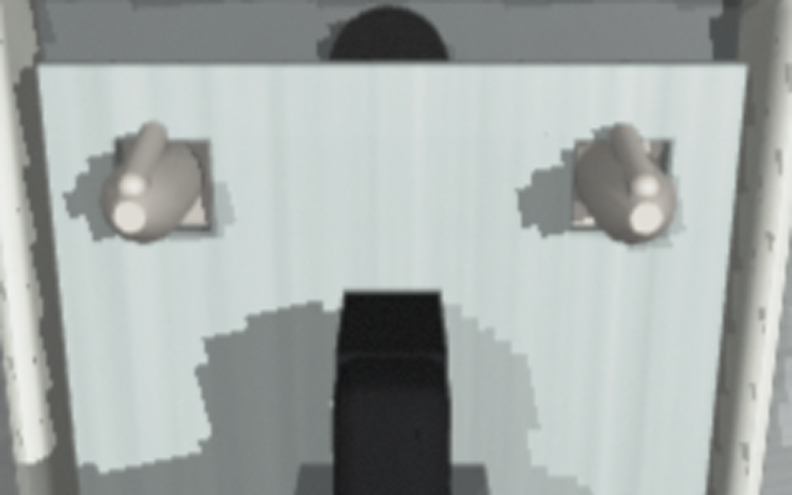

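The plate is well down the studs, with tongues visible above it at (155,130) and (622,135). The sideways force (-7, +4 N) shows it sits slightly too far +x and -y, so I'll ease it over.

Call:
{"method": "jog_arm", "body": {"plan": [{"x": -0.003, "y": -0.002, "z": 0, "wx": 0, "wy": 0, "wz": 0}, {"x": -0.005, "y": -0.003, "z": 0, "wx": 0, "wy": 0, "wz": 0}, {"x": -0.005, "y": -0.003, "z": 0, "wx": 0, "wy": 0, "wz": 0}, {"x": -0.005, "y": -0.003, "z": 0, "wx": 0, "wy": 0, "wz": 0}]}}

```text
t: 11.38
eef_pos: [0.507, -0.202, 0.0726]
tool_rot: [-0.001, 0.995, -0.097, 0.001]
contact_force: [-1.9, 0.2, 10.5]
gripper_width: 0.141
```

```bash
python3 -c "
from h import *
go(np.array([.5065,-.2015,.068]),-11.1);print(pose()[0]['torque'])"
```

```text
t 11.3833 p [ 0.507  -0.202   0.0726] yaw -11.169722691340416 F [-1.9  0.2 10.5] w 0.14055399491750056
shift [-0.003  -0.0017  0.0229] turn [-0.0005 -0.0006 -0.0004]
[-0.02470309  0.1779304   0.01828054]
```

Call:
{"method": "jog_arm", "body": {"plan": [{"x": -0.003, "y": -0.002, "z": 0.006, "wx": 0, "wy": 0, "wz": 0}, {"x": -0.003, "y": -0.002, "z": 0.012, "wx": 0, "wy": 0, "wz": 0}, {"x": -0.003, "y": -0.002, "z": 0.015, "wx": 0, "wy": 0, "wz": 0}, {"x": -0.003, "y": -0.002, "z": 0.015, "wx": 0, "wy": 0, "wz": 0}]}}

```text
t: 11.72
eef_pos: [0.5071, -0.202, 0.0715]
tool_rot: [-0.001, 0.995, -0.097, 0.002]
contact_force: [-5.7, 2.7, 24.3]
gripper_width: 0.14
```

```bash
python3 -c "
from h import *
go(np.array([.5065,-.2015,.068]),-11.1);print(pose()[0]['torque'])"
```

```text
t 11.7167 p [ 0.5071 -0.202   0.0715] yaw -11.190267249199842 F [-5.7  2.7 24.3] w 0.1402965040605261
shift [-0.0035 -0.0017  0.0177] turn [-0.001  -0.0011 -0.0005]
[0.59135858 1.22339426 0.11434336]
```

Call:
{"method": "jog_arm", "body": {"plan": [{"x": -0.002, "y": -0.001, "z": 0, "wx": -0.001, "wy": -0.003, "wz": 0}, {"x": -0.002, "y": -0.001, "z": 0.003, "wx": -0.002, "wy": -0.004, "wz": 0}, {"x": -0.002, "y": -0.001, "z": 0.006, "wx": -0.002, "wy": -0.004, "wz": 0}, {"x": -0.002, "y": -0.001, "z": 0.009, "wx": -0.002, "wy": -0.004, "wz": 0}, {"x": -0.002, "y": -0.001, "z": 0.011, "wx": -0.002, "wy": -0.004, "wz": 0}, {"x": -0.002, "y": -0.001, "z": 0.011, "wx": -0.002, "wy": -0.004, "wz": 0}]}}

```text
t: 12.22
eef_pos: [0.5069, -0.202, 0.0715]
tool_rot: [0.0, 0.995, -0.098, -0.004]
contact_force: [-8.3, 4.4, 29.3]
gripper_width: 0.144
```

```bash
python3 - <<'E'
from h import *
from scipy.optimize import least_squares
im=snap('wrist'); 
cv2.imwrite('pics/w7.png',cv2.resize(im[165:235,200:440,::-1],None,fx=3.3,fy=5,interpolation=cv2.INTER_CUBIC))
go(np.array([.5065,-.2015,.068]),-11.1);o,p,R=pose();print(o['torque'])
def fit(px,z0):
    f=lambda u:np.array([proj('wrist',p+R.apply([u[0]-b*np.sin(u[3]),u[1]+b*np.cos(u[3]),u[2]])) for b in (-.032,.032)]).ravel()-np.ravel(px)
    return least_squares(f,[.048,0,z0,0]).x*[1e3,1e3,1e3,57.3]
print('w6 tips',fit([[239.4,215.5],[395.5,215.5]],0),'holes',fit([[249.7,206.4],[387.9,206.4]],.012))
E
```

```text
t 12.2667 p [ 0.5069 -0.202   0.0715] yaw -11.222738067499117 F [-7.9  4.5 27.9] w 0.14241815131214478
shift [-0.0023 -0.002   0.0176] turn [ 0.0004  0.0027 -0.0007]
[0.9637413  1.43841877 0.07541832]
w6 tips [ 4.64594390e+01 -8.80258346e-02 -6.03669514e+00 -3.53568383e-02] holes [ 4.59280644e+01  4.97044348e-01  1.29214002e+01 -3.61113479e-02]
```

The stud tips measure 19.0 mm above the plate top, which matches the 24−5 mm expected when home. Motion is firmly stopped at 29 N. Next I'll ease up with the deck, then let go.

Call:
{"method": "jog_arm", "body": {"plan": [{"x": 0, "y": 0, "z": -0.01, "wx": 0, "wy": 0.0027, "wz": 0}, {"x": 0, "y": 0, "z": -0.02, "wx": 0, "wy": 0.0027, "wz": 0}, {"x": 0, "y": 0, "z": -0.03, "wx": 0, "wy": 0.0027, "wz": 0}, {"x": 0, "y": 0, "z": -0.03, "wx": 0, "wy": 0.0027, "wz": 0}, {"x": 0, "y": 0, "z": -0.03, "wx": 0, "wy": 0.0027, "wz": 0}]}}

```text
t: 12.68
eef_pos: [0.5069, -0.202, 0.0774]
tool_rot: [0.001, 0.995, -0.098, -0.0]
contact_force: [-1.3, -0.2, 3.2]
gripper_width: 0.144
```

```bash
python3 -c "
from h import *
go(np.array([.5065,-.2015,.079]),-11.1);print(pose()[0]['torque'])"
```

```text
t 12.6833 p [ 0.5069 -0.202   0.0774] yaw -11.217783580942818 F [-1.3 -0.2  3.2] w 0.14385136505454427
shift [-0.0024 -0.002  -0.0079] turn [ 0.0004  0.0001 -0.0007]
[ 0.00671712  0.14746773 -0.00876043]
```

Call:
{"method": "jog_arm", "body": {"plan": [{"x": 0, "y": 0, "z": -0.01, "wx": 0, "wy": 0, "wz": 0}, {"x": 0, "y": 0, "z": -0.02, "wx": 0, "wy": 0, "wz": 0}, {"x": 0, "y": 0, "z": -0.02, "wx": 0, "wy": 0, "wz": 0}, {"x": 0, "y": 0, "z": -0.02, "wx": 0, "wy": 0, "wz": 0}]}}

```text
t: 13.02
eef_pos: [0.5067, -0.2018, 0.0812]
tool_rot: [0.001, 0.995, -0.098, -0.001]
contact_force: [-1.0, -0.1, -2.5]
gripper_width: 0.143
```

Call:
{"method": "jog_arm", "body": {"plan": [{"x": 0, "y": 0, "z": 0, "wx": 0, "wy": 0, "wz": 0}, {"x": 0, "y": 0, "z": 0, "wx": 0, "wy": 0, "wz": 0}, {"x": 0, "y": 0, "z": 0, "wx": 0, "wy": 0, "wz": 0}, {"x": 0, "y": 0, "z": 0, "wx": 0, "wy": 0, "wz": 0}, {"x": 0, "y": 0, "z": 0, "wx": 0, "wy": 0, "wz": 0}, {"x": 0, "y": 0, "z": 0, "wx": 0, "wy": 0, "wz": 0}, {"x": 0, "y": 0, "z": 0, "wx": 0, "wy": 0, "wz": 0}], "hand": 1}}

```text
t: 13.6
eef_pos: [0.5067, -0.2018, 0.0812]
tool_rot: [0.001, 0.995, -0.098, -0.0]
contact_force: [-0.3, 0.1, -0.5]
gripper_width: 1.001
```

Call:
{"method": "jog_arm", "body": {"plan": [{"x": 0, "y": 0, "z": -0.1, "wx": 0, "wy": 0, "wz": 0}, {"x": 0, "y": 0, "z": -0.25, "wx": 0, "wy": 0, "wz": 0}, {"x": 0, "y": 0, "z": -0.45, "wx": 0, "wy": 0, "wz": 0}, {"x": 0, "y": 0, "z": -0.65, "wx": 0, "wy": 0, "wz": 0}, {"x": 0, "y": 0, "z": -0.75, "wx": 0, "wy": 0, "wz": 0}, {"x": 0, "y": 0, "z": -0.75, "wx": 0, "wy": 0, "wz": 0}, {"x": 0, "y": 0, "z": -0.75, "wx": 0, "wy": 0, "wz": 0}]}}

```text
t: 14.18
eef_pos: [0.5075, -0.2016, 0.2321]
tool_rot: [0.0, 0.995, -0.097, 0.001]
contact_force: [0.2, -1.0, 0.5]
gripper_width: 0.999
```

```bash
python3 - <<'E'
from h import *
im=snap('wrist'); a=im[90:330,200:440,::-1]
cv2.imwrite('pics/w8.png',cv2.resize(a,None,fx=2.5,fy=2.5,interpolation=cv2.INTER_CUBIC))
go(np.array([.5065,-.2015,.25]),-11.1)
E
```

```text
t 14.2333 p [ 0.5067 -0.2012  0.2308] yaw -11.184229780171282 F [-0.1  0.1 -1.7] w 1.002731025939349
shift [-0.0006  0.0018 -0.0958] turn [ 0.0002  0.0003 -0.0005]
```

View pics/w8.png

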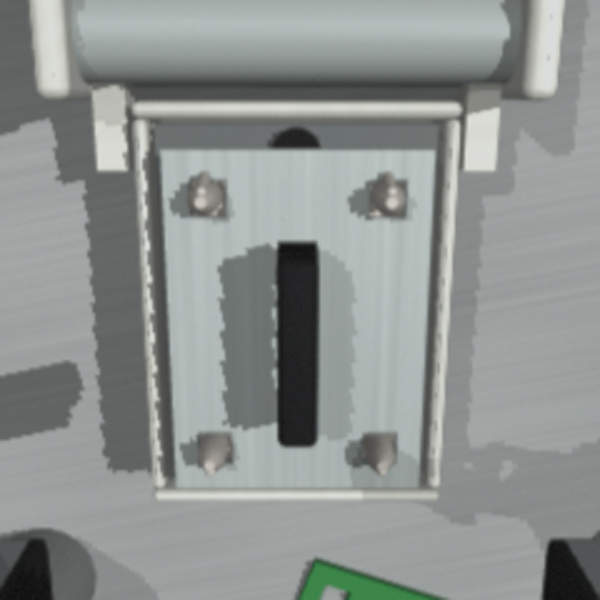

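All four studs come up through the holes: (205,195), (388,195), (213,450), (380,450). I'll take one zoom to check the rear pair's height.

```bash
python3 - <<'E'
from h import *
im=snap('wrist')[:,:,::-1]
a=im[152:182,262:372]; b=im[255:290,262:372]
cv2.imwrite('pics/w9.png',cv2.resize(np.vstack([a,b]),None,fx=7,fy=7,interpolation=cv2.INTER_CUBIC))
off=np.array([[48,32],[48,-32],[-48,32],[-48,-32]])
c,s=np.cos(np.radians(-11.2)),np.sin(np.radians(-11.2))
o,p,R=pose(); ctr=np.array([.5052,-.2010])
for zs in (.062,.065):
  for h in (.005,.024):
    print(zs,h,[np.round(proj('wrist',np.array([ctr[0]+(c*x-s*y)/1e3,ctr[1]+(s*x+c*y)/1e3,zs+h])),1).tolist() for x,y in off])
E
```

```text
0.062 0.005 [[281.5, 166.4], [354.4, 166.4], [284.9, 267.2], [351.0, 267.2]]
0.062 0.024 [[279.2, 169.0], [356.7, 169.1], [283.0, 275.4], [352.9, 275.4]]
0.065 0.005 [[281.2, 166.8], [354.8, 166.8], [284.6, 268.4], [351.3, 268.4]]
0.065 0.024 [[278.8, 169.5], [357.1, 169.5], [282.6, 276.8], [353.2, 276.8]]
```

View pics/w9.png

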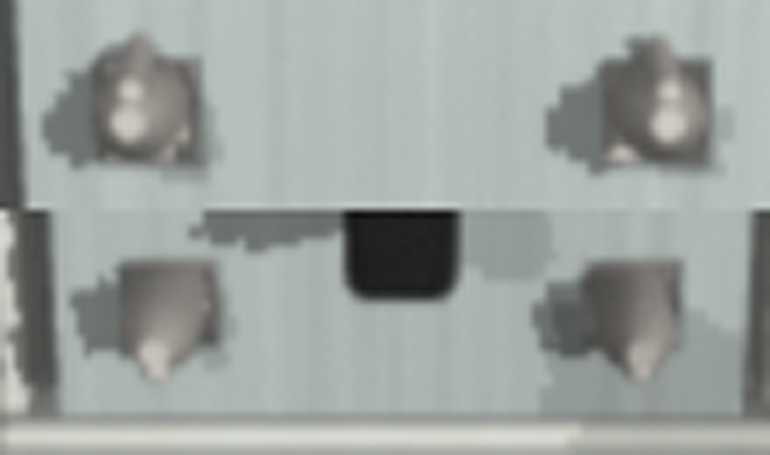

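Both ends agree with the home position: rear tip-to-hole offset is about 9 px (8.3 predicted when home), and front tip spacing is 77.3 px (77.5 predicted). The tongues stand out over the plate.

```bash
python3 -c "
from h import *
print(bot.hand_in(), pose()[0]['t'])"
```

```text
the job is handed in; nothing more can be done
the job is handed in; nothing more can be done
```

The aluminium cover is on the sheeter, pressed home over all four studs and let go. I handed the job in at about 14.3 s; no verdict was reported.

**What I did:** I gripped the cover by its handle and lined its holes up with the studs using the wrist camera. I pressed in small steps, correcting for sideways force and tilt, until it came to a firm stop. The highest force I read was 29 N. I then eased up with the deck, opened the gripper and backed off to about 15 cm above the cover.

**Checks that agree it is home:**
- **Front pair:** under pressure, the stud tips stood 19.0 mm above the plate, as expected when seated.
- **After release:** all four stud tips and holes were within about 1–2 pixels of where they should be. The front tongues stand out over the plate.
- **While easing up:** the force fell off as it should with the cover resting on the sprung deck.

**Less certain:**
- **Sideways load:** while pressing there were about 8 N of sideways force and an off-centre moment, with the tool tilting up to about 0.5°. Both were gone after easing up.
- **Rear tongues:** I judged these only from the stud and hole positions, because the tongues themselves were not in view.
- **The click:** I did not separately detect it.
- **Other things on the bench:** I took no final overview picture. No unexpected contact forces showed up along the way.

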